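# New tool handles into the divided box

### The job

Two new wooden tool handles with a brass ferrule on top are standing on the carver's bench among other turned pieces. Stand each of them upright, ferrule up, on the cork in one of the two empty cells of the divided box, one handle per cell, clear of the dividers. Lower each one into its cell before letting go; do not drop or throw it in.

Things in the scene. Friction and masses are not known exactly. Their poses are not given: they have to be found in the camera images.
- handle_a: pale wooden tool handle with a waist and a brass ferrule (collar) on top, standing upright on the bench. 118 mm tall; flat foot 32 mm across, widest 34, waist 25 mm at 55 mm up, straight 30 mm thick grip zone 70 to 97 mm up, then the ferrule, 24 mm thick. 50 to 105 g. Origin: centre of its underside, z up its length; round, yaw means nothing.
- handle_b: the twin of handle_a: same shape, size and origin. Other pieces standing near, without ferrule, are not wanted: a ball-topped finial 100 mm tall and a mushroom-shaped grip 63 mm tall. Standing pieces are at least 90 mm apart, centre to centre.
- liner_a: cork square, 56 x 56 x 3 mm, fixed on the floor of an empty cell of the fixed wooden box (144 x 144 mm, 58 mm tall, 2 x 2 cells). Origin: its underside's centre = cell centre, 8 mm above the bench; cork top 11 mm above the bench; x, y parallel to the box walls. Cell 60 x 60 mm inside; walls and dividers 8 mm thick, tops 58 mm above the bench.
- liner_b: the same in the second empty cell, beside or diagonal to liner_a's (cell centres 68 mm apart along a side). Either handle may go in either cell. The box's two other cells each hold a dark turned knob 38 mm tall, below the wall tops.
There are look-alikes about, which are no part of the job. What is shaped like the handle_b but blue is not meant.

How it is judged:
By the outcome, as a careful person would: the job done as asked, in the order asked, and still so for the second after the job is handed in, with the robot touching nothing.
It also fails if it takes over 64 s, if anything falls off the work surface, if the arm or the gripper's body presses on something with over 40 N, if the wrist force passes 120 N, or if a joint passes its speed limit or range.

### The arm

A 7-joint arm with a two-finger parallel gripper is mounted at the origin on the work surface. World frame = base frame: x ahead of the robot, y to its left, z up, the work surface at z = 0. Lengths are in m, angles in rad, forces in N, time in s.
With the tool pointing down it reaches from about 0.4 to 0.9 m from the base axis. Payload 5.5 kg.
Tool frame: the origin (TCP) lies on the mounting face of the last link; the fingertips stand 173 mm ahead of it and the grasp point (between the pads) lies 155 mm ahead of it; z points along the fingers, x is the direction in which the jaws open and shut, and the axes are right-handed (so a half turn about z gives the same grasp; the last joint's range is limited). The gripper opens to 85 mm and grips with 20 to 120 N. Pads are 22 mm wide; open, the fingers measure 114 mm over their backs; the gripper's body (76 mm by 85 mm) begins 54 mm behind the grasp point. The pads swing forward as they close: fully open they stand 13 mm farther back than shut.
Start: joints at [-1.039, 0.501, -0.427, 1.55, 0.221, 1.138, -0.21], TCP at [0.173, 0.627, 0.405] pointing down, gripper open.
Joint ranges: [-2.88, 2.88], [-0.31, 2.03], [-1.54, 1.56], [0.2, 2.42], [-1.41, 4.55], [0.19, 2.02], [-2.57, 2.57]. Speed limits (rad/s): [2.57, 2.57, 3.14, 3.14, 3.14, 3.14, 3.14].

### API

Orientations are given as a unit quaternion [x, y, z, w].
In Python, from rig import robot, imaging gives the robot as it stands.
- The arm moves only by the tool send_rows, never from a script. Its argument "rows" is a list that holds one entry, the list of rows, each a list of 5 numbers: the gripper command: -1 is shut, 1 is fully open, values between are in proportion, then the shift along the tool's x, y, z each as a share of 500 mm, from -1 to 1, then the turn about the tool's z as a share of pi/2 rad, from -1 to 1. A call has 1 to 20 rows; each row is the pose to reach, as a shift and turn from the pose measured when the call began, along the tool's axes at that moment; what a row does not reach only later rows make up. A row lasts 1/10 s, in which the tool goes at most 50 mm and 8.59 degrees, less where a joint would pass 70% of its speed; a pose out of reach is approached as far as the arm can. A call with a number of a shift or a turn outside -1 to 1 is refused whole. A call with a gripper value outside its range is refused whole. The fingers move at their own pace and stop on an object; the grip force is fixed at half the most. Time passes only in rows, so rows that repeat a pose let the fingers close. It gives the time, the measured TCP pose, the force and the opening at its end, in the units of the state.
- robot.get_state(): the state, without advancing time (a new reading comes with each control period).
- imaging.read_camera(name): name is "scene" or "top"; returns the picture (400x640x3 uint8, red, green, blue); there is no depth.
- imaging.camera_info(name): a dict with "mtx" (3x3 intrinsics, pixels), "eye" and "orientation" of the camera in the world. Camera axes: x right, y down, z forward; pixel columns grow to the right and rows downward; lengths in m; the calibration is good to about 2 mm. A picture is of the moment at which its call begins. camera_info takes no time and is no camera call.
- robot.sign_off(): hands the job in, once; it reports no verdict.
Trained networks look in the newest picture that a camera, given by its name, has taken for a name from the list of things; names that differ only in an ending like _2 or _b are one class to them, and where a whole thing is asked for, a point or a joint stands for the part that bears it (a point fixed in the world has none). Each returns a list of dicts, best first, with "conf" (0 to 1); they miss things now and then, are a little off and sometimes report something else, mostly with a low value. They report only what shows in the picture. A call takes as long as a camera call. They do not tell look-alikes from the thing itself.
- imaging.trace(thing, camera): "mask" (400x640 bool, what is visible of it) and "box" ([left, top, right, bottom] in pixels, round what is visible of it).
The state is a dict: "time": time; "joints": joint angles; "qvel": joint speeds; "joint_torque": joint torques, N m; "position": TCP position; "eef_rot": TCP orientation; "wrist_force": force on the tool from outside, world axes, zero at the start; "moment": the same for the moment, N m; "finger_gap": opening from 0.0 (shut) to 1.0 (fully open).
Only numpy, scipy, OpenCV 4.12 (cv2) and the standard library are available. Lean on these libraries where they do the work, as an engineer would, in place of code of your own. Each camera call takes 0.05 s, during which the arm holds its last target. There are 200 camera calls.

## Working session

There is one attempt and no reset: what is moved stays moved. The work goes in short steps, Python scripts to look and compute and a tool call to move; the robot and the scene stay as the last step left them, time stands still between calls to the robot, and variables do not carry over. Pictures are saved under pics/ and viewed, about 8 in all and at most 12, crops included, and the job is handed in when it is done.

Besides the shell and the picture viewer there is one more tool, called after "Emit:" by a JSON object that holds its "fn" and its "kwargs". send_rows: Moves the arm, as the interface text tells. Its arguments: {"type":"object","properties":{"rows":{"type":"array"}},"required":["rows"]}

```bash
mkdir -p pics; ls; python3 - <<'E'
from rig import robot, imaging
import cv2, numpy as np
for c in ("scene","top"):
    im=imaging.read_camera(c); cv2.imwrite(f"pics/{c}0.png",im[...,::-1])
    i=imaging.camera_info(c); print(c,i)
    for t in ("handle_a","liner_a"):
        for d in imaging.trace(t,c): print(t,c,round(d["conf"],2),d["box"],d["mask"].sum())
s=robot.get_state(); print(s)
E
```

```text
pics
scene {'mtx': array([[471.63667486,   0.        , 323.24000625],
       [  0.        , 471.63667486, 196.45855414],
       [  0.        ,   0.        ,   1.        ]]), 'eye': array([0.96270372, 0.65256048, 0.66086134]), 'orientation': array([ 0.22121439,  0.87946303, -0.410408  , -0.09578228])}
handle_a scene 0.78 [237.4, 137.7, 260.1, 186.4] 655
handle_a scene 0.77 [263.1, 104.3, 275.6, 144.6] 528
handle_a scene 0.77 [308.6, 121.4, 324.4, 176.2] 631
handle_a scene 0.74 [276.2, 140.1, 293.3, 193.2] 591
handle_a scene 0.71 [289.0, 158.9, 305.7, 209.7] 742
liner_a scene 0.71 [401.7, 246.8, 431.3, 258.2] 232
liner_a scene 0.6 [370.2, 245.7, 392.7, 256.4] 225
top {'mtx': array([[480.69764245,   0.        , 325.19684527],
       [  0.        , 480.69764245, 208.00631283],
       [  0.        ,   0.        ,   1.        ]]), 'eye': array([4.15299330e-01, 3.17196186e-04, 1.05804743e+00]), 'orientation': array([ 0.7071037 , -0.70082071,  0.07640595, -0.05492563])}
handle_a top 0.91 [379.5, 140.4, 401.4, 170.5] 382
handle_a top 0.86 [326.0, 173.2, 340.4, 191.5] 284
handle_a top 0.83 [36
[... 251 characters left out ...]
': array([-1.03880296,  0.50126612, -0.4269146 ,  1.55073416,  0.22081134,
        1.13827113, -0.2102789 ]), 'qvel': array([-9.21690981e-05, -3.95371948e-03, -6.07806495e-04, -1.12754466e-03,
        1.65211744e-03,  9.96730176e-04,  1.27142523e-03]), 'joint_torque': array([ 4.76550224e-03, -5.68792963e+01, -5.80186084e+00, -2.80775070e+01,
        1.19682454e-02,  7.83404015e-03,  5.10748308e-06]), 'position': array([0.17259968, 0.62655566, 0.40433305]), 'eef_rot': array([ 7.95463199e-01,  6.06001811e-01, -2.70642171e-04,  1.75149071e-04]), 'wrist_force': array([0.05908365, 0.65426403, 0.30258511]), 'moment': array([-0.00024361,  0.0273729 ,  0.00992913]), 'finger_gap': 1.0010242519482142}
```

```bash
python3 - <<'E'
import cv2
t=cv2.imread("pics/top0.png"); s=cv2.imread("pics/scene0.png")
c=cv2.resize(t[120:270,180:480],(800,400),interpolation=cv2.INTER_CUBIC); cv2.imwrite("pics/c1.png",c)
c=cv2.resize(s[90:290,200:450],(750,600),interpolation=cv2.INTER_CUBIC); cv2.imwrite("pics/c2.png",c)
E
```

```text
(no output)
```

View pics/c1.png

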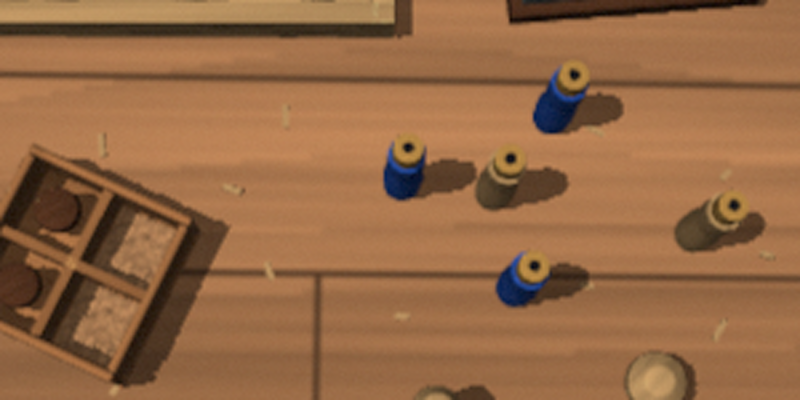

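View pics/c2.png

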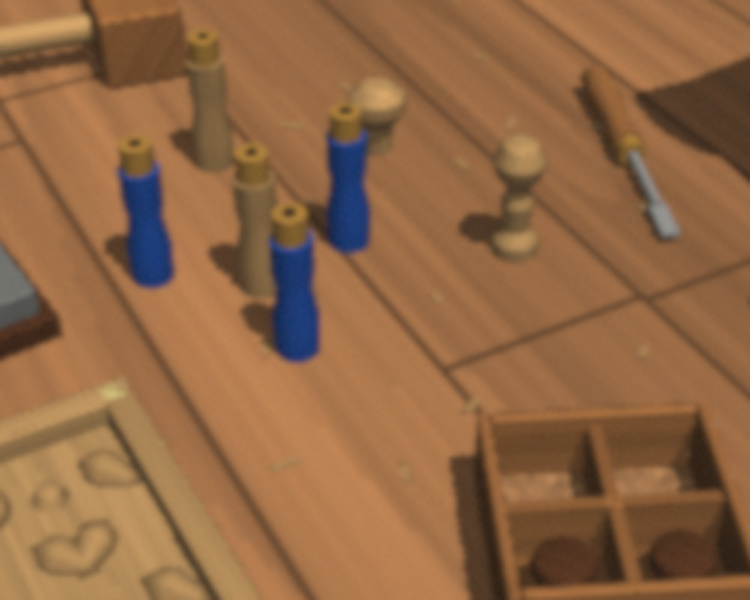

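Top picture candidates: pale handles with ferrule at px (371,179) and (455,197). The blue look-alikes are at (332,176), (394,147) and (380,220), and the finial and mushroom grip at about (343,270) and (426,262) have no ferrule. I choose the two pale ones, which are at (284,140) and (268,102) in the scene view. The empty cork cells are at (230,214) and (217,241).

```bash
cat > h.py <<'E'
import numpy as np, cv2
from scipy.spatial.transform import Rotation as R
from rig import robot, imaging
def plane(cam,px,z):
    i=imaging.camera_info(cam); px=np.atleast_2d(px).astype(float)
    d=np.c_[px,np.ones(len(px))]@np.linalg.inv(i["mtx"]).T
    d=R.from_quat(i["orientation"]).apply(d); e=i["eye"]
    return (e+d*((z-e[2])/d[:,2])[:,None])[:,:2]
def pix(cam,P):
    i=imaging.camera_info(cam); q=R.from_quat(i["orientation"]).inv().apply(np.atleast_2d(P)-i["eye"])@i["mtx"].T
    return q[:,:2]/q[:,2:]
E
python3 - <<'E'
from h import *
np.set_printoptions(precision=4,suppress=True)
top=cv2.imread("pics/top0.png"); sc=cv2.imread("pics/scene0.png")
def gold(im,c,r):
    h=cv2.cvtColor(im,cv2.COLOR_BGR2HSV); x,y=map(int,c)
    w=h[y-r:y+r+1,x-r:x+r+1]; m=((w[...,0]>15)&(w[...,0]<30)&(w[...,1]>130)&(w[...,2]>120))
    ys,xs=np.nonzero(m); return (xs.min()+xs.max())/2+x-r,(ys.min()+ys.max())/2+y-r,m.sum()
def dark(im,c,r=3):
    g=cv2.cvtColor(im,cv2.COLOR_BGR2GRAY).astype(float); x,y=map(int,c)
    w=g[y-r:y+r+1,x-r:x+r+1]; w=np.clip(np.median(w)-10-w,0,None); yy,xx=np.mgrid[-r:r+1,-r:r+1]
    return ((w*xx).sum()/w.sum()+x,(w*yy).sum()/w.sum()+y)
for c in ((371,179),(455,197)):
    d=dark(top,c); print("top",gold(top,c,8),d,plane("top",d,.118))
for c in ((284,140),(268,102)):
    print("scene",c,plane("scene",c,.118))
cs=[(193.1,175.5),(252.4,203.25),(223.1,262.5)]
P=plane("top",cs,.058); print("boxcorners",P,np.linalg.norm(np.diff(P,axis=0),axis=1),"centre",(P[0]+P[2])/2)
imaging.read_camera("top")
for d in imaging.trace("liner_a","top"):
    c,s,a=cv2.minAreaRect(np.argwhere(d["mask"])[:,::-1].astype(np.float32)); print("liner",d["conf"],c,s,a,plane("top",c,.011))
ls=imaging.trace("handle_a","top")
# top outline fit for the box: show overlay
E
```

```text
top (np.float64(370.5), np.float64(180.0), np.int64(94)) (np.float64(371.049955396967), np.float64(178.96699375557537)) [[ 0.6532 -0.1201]]
top (np.float64(454.5), np.float64(197.0), np.int64(89)) (np.float64(454.859477124183), np.float64(196.49891067538127)) [[ 0.6191 -0.2894]]
scene (284, 140) [[ 0.6543 -0.1202]]
scene (268, 102) [[ 0.6208 -0.286 ]]
boxcorners [[0.6707 0.2518]
 [0.6121 0.1242]
 [0.487  0.1801]] [0.1404 0.137 ] centre [0.5788 0.216 ]
liner 0.83 (230.70761108398438, 213.11073303222656) (22.41176414489746, 26.823528289794922) 28.07248878479004 [[0.5986 0.1768]]
liner 0.57 (215.8000030517578, 241.4000244140625) (22.360679626464844, 25.93838882446289) 26.56505012512207 [[0.5359 0.2064]]
```

```bash
cat >> h.py <<'E'
def shift(x,y,z,yaw=None,s=None):
    s=s or robot.get_state(); r=R.from_quat(s["eef_rot"]); m=r.as_matrix()
    d=r.inv().apply(np.array([x,y,z])-s["position"])/.5
    a=np.arctan2(m[1,0],m[0,0]); t=0 if yaw is None else (a-np.radians(yaw))/(np.pi/2)
    print("shift",np.round(d,4),"turn",round(t,4),"yawnow",round(np.degrees(a),2),"tilt",np.round(m[:2,2],4),"t",round(s["time"],2),"gap",round(s["finger_gap"],3),"F",np.round(s["wrist_force"],1),"pos",np.round(s["position"],4))
E
python3 - <<'E'
from h import *
shift(.6535,-.1202,.405,65.6)
for n,c in dict(b1=(332,176),b2=(393.5,147),b3=(380,220),A=(371,179),B=(455,196.7)).items(): print(n,plane("top",c,.118))
print("hammer",plane("scene",[(247,120),(262,116)],0.0))
# box overlay
th=np.radians(65.6);u=np.array([np.cos(th),np.sin(th)]);v=np.array([u[1],-u[0]]);la=np.array([.5965,.1725]);lb=np.array([.534,.2015]);c=(la+lb)/2+.034*u
print(np.linalg.norm(la-lb),c)
out=[]
for cam,(x0,y0,x1,y1),k in (("top",(170,160,270,300),4),("scene",(340,210,460,310),4)):
    im=cv2.resize(cv2.imread(f"pics/{cam}0.png")[y0:y1,x0:x1],None,fx=k,fy=k)
    def sq(o,h,z):
        p=pix(cam,[[*(o+h*(a*u+b*v)),z] for a,b in((1,1),(1,-1),(-1,-1),(-1,1))])
        cv2.polylines(im,[np.int32((p-[x0,y0])*k+k/2)],True,(0,255,0),1)
    sq(c,.072,.058)
    for o in (la,lb): sq(o,.03,.058); sq(o,.028,.011)
    out.append(cv2.resize(im,(400,500)))
cv2.imwrite("pics/ov.png",np.hstack(out))
E
```

```text
shift [-1.1847e+00  1.3239e+00 -7.0000e-04] turn 0.1001 yawnow 74.61 tilt [-0.0001 -0.0002] t 0.45 gap 0.998 F [-0.   0.3 -0.8] pos [0.1726 0.6266 0.4046]
b1 [[ 0.65823265 -0.04116719]]
b2 [[ 0.72123372 -0.16707964]]
b3 [[ 0.56940659 -0.13701448]]
A [[ 0.65309556 -0.12003156]]
B [[ 0.61869557 -0.2896203 ]]
hammer [[ 0.63464744 -0.42610955]
 [ 0.59114226 -0.42587499]]
0.06890029027515052 [0.57929555 0.21796324]
```

View pics/ov.png

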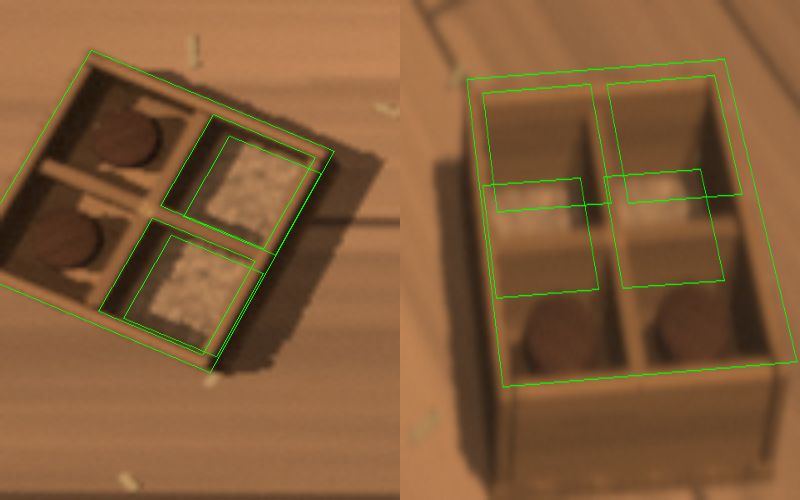

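The overlay shows the box outline and cells within about 2–4 mm of the picture, and the cork visible at (230,214) and (217,241) lies inside the predicted cells; the margin is ±14 mm. Moving now.

Emit:
{"fn": "send_rows", "kwargs": {"rows": [[[0.5,-0.04,0.045,0,0.02],[0.5,-0.1,0.11,0,0.05],[0.5,-0.165,0.185,0,0.09],[0.5,-0.23,0.26,0,0.13],[0.5,-0.3,0.335,0,0.17],[0.5,-0.365,0.41,0,0.21],[0.5,-0.43,0.48,0,0.25],[0.5,-0.5,0.56,0,0.284],[0.5,-0.565,0.63,0,0.284],[0.5,-0.63,0.7,0,0.284],[0.5,-0.69,0.77,0,0.284],[0.5,-0.75,0.84,0,0.284],[0.5,-0.81,0.905,0,0.284],[0.5,-0.87,0.97,0,0.284],[0.5,-0.87,0.97,0,0.284],[0.5,-0.87,0.97,0,0.284]]]}}

```text
time: 2.05
position: [0.525, 0.0773, 0.4046]
eef_rot: [0.91, 0.414, -0.0, -0.0]
wrist_force: [0.3, 0.4, 0.3]
finger_gap: 0.753
```

```bash
python3 -c "
from h import *
shift(.6535,-.1202,.36,49)"
```

```text
shift [-0.1284  0.4534  0.0891] turn -0.0015 yawnow 48.87 tilt [-0.0003 -0.0001] t 2.05 gap 0.753 F [0.3 0.4 0.3] pos [0.525  0.0773 0.4046]
```

Emit:
{"fn": "send_rows", "kwargs": {"rows": [[[0.5,-0.015,0.05,0.01,0],[0.5,-0.035,0.12,0.025,0],[0.5,-0.055,0.2,0.04,0],[0.5,-0.08,0.28,0.055,0],[0.5,-0.1,0.35,0.07,0],[0.5,-0.118,0.415,0.085,0],[0.5,-0.128,0.453,0.089,0],[0.5,-0.128,0.453,0.089,0],[0.5,-0.128,0.453,0.089,0]]]}}

```text
time: 2.95
position: [0.6534, -0.1178, 0.3598]
eef_rot: [0.91, 0.414, -0.0, -0.001]
wrist_force: [-0.0, 0.1, -0.0]
finger_gap: 0.754
```

```bash
python3 - <<'E'
from h import *
shift(.6535,-.1202,.240,49)
im=imaging.read_camera("scene"); cv2.imwrite("pics/g1.png",cv2.resize(im[60:220,200:400],(750,600),interpolation=cv2.INTER_CUBIC)[...,::-1])
E
```

```text
shift [-0.0035  0.0038  0.2395] turn -0.0004 yawnow 48.96 tilt [-0.0011  0.0016] t 2.95 gap 0.754 F [-0.   0.1 -0. ] pos [ 0.6534 -0.1178  0.3598]
```

View pics/g1.png

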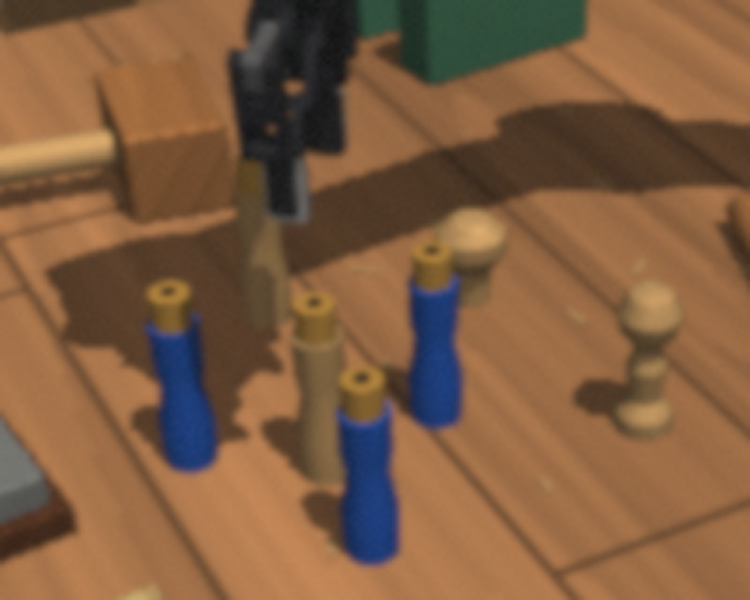

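```bash
python3 - <<'E'
from h import *
print((pix("scene",[[.6534,-.1178,.195],[.6534,-.1178,.195+.02],[.6535,-.1202,.118]])-[200,60])*3.75)
E
```

```text
[[308.73667066 178.81264071]
 [306.08024268 144.73269073]
 [316.36790133 299.6184786 ]]
```

Fingers are straight above the pale handle: tip midpoint is at crop (310,180), predicted (309,179). The ferrule at (316,300) also matches the prediction. Descending and gripping.

Emit:
{"fn": "send_rows", "kwargs": {"rows": [[[0.5,-0.002,0.004,0.03,0],[0.5,-0.003,0.004,0.07,0],[0.5,-0.0035,0.004,0.11,0],[0.5,-0.0035,0.004,0.15,0],[0.5,-0.0035,0.004,0.19,0],[0.5,-0.0035,0.004,0.22,0],[0.5,-0.0035,0.004,0.24,0],[0.5,-0.0035,0.004,0.245,0],[0.5,-0.0035,0.004,0.245,0],[0.5,-0.0035,0.004,0.245,0],[-1,-0.0035,0.004,0.245,0],[-1,-0.0035,0.004,0.245,0],[-1,-0.0035,0.004,0.245,0],[-1,-0.0035,0.004,0.245,0],[-1,-0.0035,0.004,0.245,0],[-1,-0.0035,0.004,0.245,0],[-1,-0.0035,0.004,0.245,0],[-1,-0.0035,0.004,0.245,0]]]}}

```text
time: 4.8
position: [0.6541, -0.1196, 0.2385]
eef_rot: [0.91, 0.415, 0.001, -0.001]
wrist_force: [-0.1, 0.2, 6.4]
finger_gap: 0.331
```

```bash
python3 -c "
from h import *
shift(.6535,-.1202,.237,49)"
```

```text
shift [-0.0017 -0.      0.0029] turn 0.0003 yawnow 49.03 tilt [0.0009 0.0017] t 4.8 gap 0.331 F [-0.1  0.2  6.4] pos [ 0.6541 -0.1196  0.2385]
```

Emit:
{"fn": "send_rows", "kwargs": {"rows": [[[-1,0,0,-0.02,0],[-1,0,0,-0.05,0],[-1,0,0,-0.09,0],[-1,0,0,-0.14,0],[-1,0,0,-0.19,0],[-1,0,0,-0.24,0],[-1,0,0,-0.28,0],[-1,0,0,-0.3,0],[-1,0,0,-0.3,0],[-1,0,0,-0.3,0]]]}}

```text
time: 5.8
position: [0.6536, -0.1198, 0.3879]
eef_rot: [0.91, 0.415, 0.0, -0.001]
wrist_force: [-0.5, -0.4, -0.3]
finger_gap: 0.337
```

```bash
python3 - <<'E'
from h import *
shift(.534,.201,.388,65.6)
shift(.595,.172,.388,65.6)
im=imaging.read_camera("scene"); cv2.imwrite("pics/g2.png",cv2.resize(im[40:240,200:450],(750,600),interpolation=cv2.INTER_CUBIC)[...,::-1])
E
```

```text
shift [ 0.3276 -0.6012  0.0009] turn -0.1841 yawnow 49.03 tilt [-0.0001  0.0018] t 5.8 gap 0.337 F [-0.5 -0.4 -0.3] pos [ 0.6536 -0.1198  0.3879]
shift [ 0.3638 -0.471   0.0008] turn -0.1841 yawnow 49.03 tilt [-0.0001  0.0018] t 5.8 gap 0.337 F [-0.5 -0.4 -0.3] pos [ 0.6536 -0.1198  0.3879]
```

View pics/g2.png

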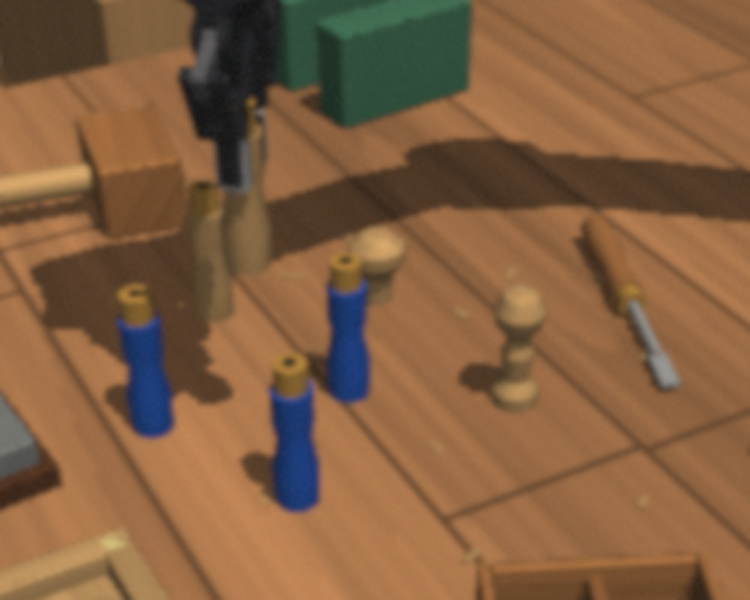

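The pale handle is lifted and upright in the gripper, foot at crop (247,265); nothing else was moved. Carrying it over the farther cell.

Emit:
{"fn": "send_rows", "kwargs": {"rows": [[[-1,0.01,-0.02,0,-0.01],[-1,0.03,-0.06,0,-0.03],[-1,0.06,-0.11,0,-0.05],[-1,0.09,-0.165,0,-0.07],[-1,0.12,-0.22,0,-0.09],[-1,0.15,-0.275,0,-0.11],[-1,0.18,-0.33,0,-0.13],[-1,0.21,-0.385,0,-0.15],[-1,0.24,-0.44,0,-0.17],[-1,0.27,-0.495,0,-0.184],[-1,0.295,-0.54,0,-0.184],[-1,0.315,-0.58,0,-0.184],[-1,0.3275,-0.601,0,-0.184],[-1,0.3275,-0.601,0,-0.184],[-1,0.3275,-0.601,0,-0.184]]]}}

```text
time: 7.35
position: [0.534, 0.2002, 0.3875]
eef_rot: [0.841, 0.542, -0.0, -0.001]
wrist_force: [0.9, -0.6, -1.0]
finger_gap: 0.333
```

```bash
python3 - <<'E'
from h import *
shift(.534,.201,.255,65.6)
im=imaging.read_camera("top"); a=im[160:300,170:310]
im=imaging.read_camera("scene"); b=im[130:330,310:510]
cv2.imwrite("pics/g3.png",np.hstack([cv2.resize(x,(400,400),interpolation=cv2.INTER_CUBIC) for x in(a,b)])[...,::-1])
# held pose: grasp z 84 on handle => foot expected z
print((pix("scene",[[.534,.201,.15]])-[310,130])*2+[400,0])
E
```

```text
shift [ 1.400e-03 -1.000e-04  2.651e-01] turn -0.0001 yawnow 65.59 tilt [-0.0017  0.0009] t 7.35 gap 0.333 F [ 0.9 -0.6 -1. ] pos [0.534  0.2002 0.3875]
[[635.66062541 135.40674461]]
```

View pics/g3.png

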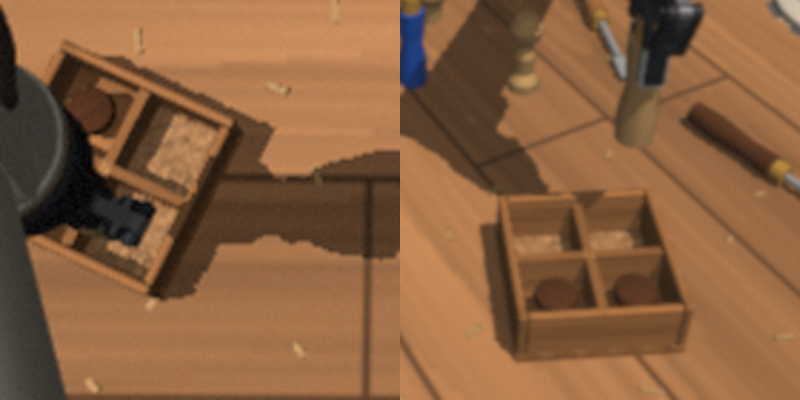

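Foot at (636,138) in the scene half, predicted (636,135); cork of the target cell is visible at (615,240). Lowering, with the last part slow.

Emit:
{"fn": "send_rows", "kwargs": {"rows": [[[-1,0.001,0,0.02,0],[-1,0.0014,0,0.05,0],[-1,0.0014,0,0.09,0],[-1,0.0014,0,0.13,0],[-1,0.0014,0,0.17,0],[-1,0.0014,0,0.2,0],[-1,0.0014,0,0.225,0],[-1,0.0014,0,0.245,0],[-1,0.0014,0,0.258,0],[-1,0.0014,0,0.266,0],[-1,0.0014,0,0.27,0],[-1,0.0014,0,0.273,0],[-1,0.0014,0,0.273,0],[-1,0.0014,0,0.273,0],[-1,0.0014,0,0.273,0]]]}}

```text
time: 8.95
position: [0.5347, 0.2001, 0.2516]
eef_rot: [0.841, 0.541, 0.0, -0.001]
wrist_force: [0.0, -0.2, -1.1]
finger_gap: 0.331
```

```bash
python3 - <<'E'
from h import *
shift(.534,.201,.249,65.6)
im=imaging.read_camera("scene"); b=im[160:320,330:490]
im=imaging.read_camera("top"); a=im[160:300,170:310]
cv2.imwrite("pics/g4.png",np.hstack([cv2.resize(x,(400,400),interpolation=cv2.INTER_CUBIC) for x in(a,b)])[...,::-1])
E
```

```text
shift [ 0.001  -0.002   0.0052] turn -0.0015 yawnow 65.46 tilt [-0.0007  0.0012] t 8.95 gap 0.331 F [ 0.  -0.2 -1.1] pos [0.5347 0.2001 0.2516]
```

View pics/g4.png

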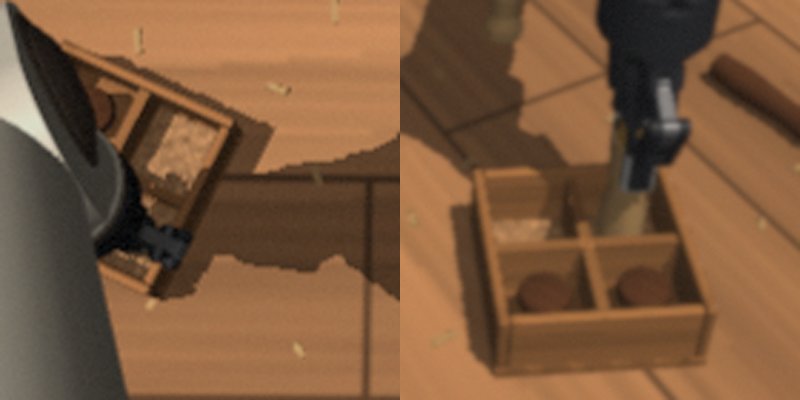

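The handle stands inside the cell (scene half, about (622,215)) and clear of the divider. Touching down gently.

Emit:
{"fn": "send_rows", "kwargs": {"rows": [[[-1,0,0,0.002,0],[-1,0,0,0.004,0],[-1,0,0,0.006,0],[-1,0,0,0.006,0],[-1,0,0,0.006,0]]]}}

```text
time: 9.55
position: [0.5349, 0.2002, 0.2493]
eef_rot: [0.841, 0.541, 0.0, -0.001]
wrist_force: [-0.7, -1.5, 6.8]
finger_gap: 0.337
```

Emit:
{"fn": "send_rows", "kwargs": {"rows": [[[-0.1,0,0,0,0],[0.1,0,0,0,0],[0.3,0,0,0,0],[0.3,0,0,0,0],[0.3,0,0,0,0],[0.3,0,0,-0.02,0],[0.3,0,0,-0.06,0],[0.3,0,0,-0.12,0],[0.3,0,0,-0.19,0],[0.3,0,0,-0.25,0],[0.3,0,0,-0.28,0],[0.5,0,0,-0.28,0],[0.5,0,0,-0.28,0]]]}}

```text
time: 10.85
position: [0.5347, 0.1999, 0.3895]
eef_rot: [0.841, 0.541, 0.0, -0.0]
wrist_force: [-0.7, -0.1, 0.1]
finger_gap: 0.748
```

```bash
python3 - <<'E'
from h import *
shift(.6195,-.2885,.385,49)
E
```

```text
shift [-0.8182  0.5599  0.0078] turn 0.1829 yawnow 65.46 tilt [0.0002 0.0013] t 10.85 gap 0.748 F [-0.7 -0.1  0.1] pos [0.5347 0.1999 0.3895]
```

Emit:
{"fn": "send_rows", "kwargs": {"rows": [[[0.5,-0.03,0.02,0,0.01],[0.5,-0.08,0.055,0,0.03],[0.5,-0.14,0.096,0,0.05],[0.5,-0.2,0.137,0,0.07],[0.5,-0.26,0.178,0,0.09],[0.5,-0.32,0.219,0,0.11],[0.5,-0.38,0.26,0,0.13],[0.5,-0.44,0.301,0,0.15],[0.5,-0.5,0.342,0,0.17],[0.5,-0.56,0.383,0,0.183],[0.5,-0.62,0.424,0,0.183],[0.5,-0.68,0.465,0,0.183],[0.5,-0.735,0.503,0,0.183],[0.5,-0.78,0.534,0,0.183],[0.5,-0.808,0.553,0,0.183],[0.5,-0.818,0.56,0.008,0.183],[0.5,-0.818,0.56,0.008,0.183],[0.5,-0.818,0.56,0.008,0.183]]]}}

```text
time: 12.65
position: [0.6196, -0.2868, 0.3841]
eef_rot: [0.91, 0.415, 0.0, -0.002]
wrist_force: [-0.6, 1.1, 0.7]
finger_gap: 0.754
```

```bash
python3 - <<'E'
from h import *
shift(.6195,-.2885,.237,49)
b=imaging.read_camera("scene"); b2=b[160:320,330:490]; b1=b[40:200,200:360]
a=imaging.read_camera("top")[160:300,170:310]
cv2.imwrite("pics/g5.png",np.hstack([cv2.resize(x,(266,400),interpolation=cv2.INTER_CUBIC) if 0 else cv2.resize(x,(266,266),interpolation=cv2.INTER_CUBIC) for x in(a,b2,b1)])[...,::-1])
g=.385-.173+.006
print("tip mid",(pix("scene",[[.6195,-.2885,g],[.6195,-.2885,.118]])-[200,40])*266/160+[532,0])
print("A ferrule top predicted",(pix("scene",[.534,.201,.129])-[330,160])*266/160+[266,0],(pix("top",[.534,.201,.129])-[170,160])*266/140)
E
```

```text
shift [-0.0033  0.0029  0.2942] turn 0.001 yawnow 49.09 tilt [-0.001   0.0031] t 12.65 gap 0.754 F [-0.6  1.1  0.7] pos [ 0.6196 -0.2868  0.3841]
tip mid [[638.58130613  35.01125524]
 [645.21953773 102.09655148]]
A ferrule top predicted [[425.96899869  78.38028258]] [[ 69.91918898 143.01259843]]
```

View pics/g5.png

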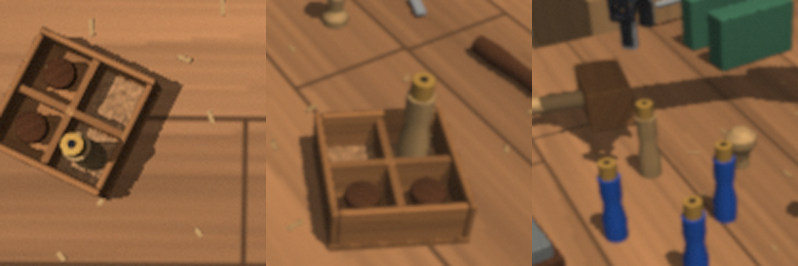

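Handle 1 stands upright in the cell, with its ferrule at (72,146) in the top view (predicted (70,143)). The second pale handle's ferrule is at (645,103), as predicted. Descending on it.

Emit:
{"fn": "send_rows", "kwargs": {"rows": [[[0.5,-0.002,0.003,0.03,0],[0.5,-0.003,0.003,0.08,0],[0.5,-0.0033,0.003,0.13,0],[0.5,-0.0033,0.003,0.18,0],[0.5,-0.0033,0.003,0.22,0],[0.5,-0.0033,0.003,0.255,0],[0.5,-0.0033,0.003,0.28,0],[0.5,-0.0033,0.003,0.29,0],[0.5,-0.0033,0.003,0.294,0],[0.5,-0.0033,0.003,0.294,0],[0.5,-0.0033,0.003,0.294,0],[-1,-0.0033,0.003,0.294,0],[-1,-0.0033,0.003,0.294,0],[-1,-0.0033,0.003,0.294,0],[-1,-0.0033,0.003,0.294,0],[-1,-0.0033,0.003,0.294,0],[-1,-0.0033,0.003,0.294,0],[-1,-0.0033,0.003,0.294,0]]]}}

```text
time: 14.55
position: [0.6205, -0.2884, 0.2387]
eef_rot: [0.909, 0.416, 0.001, -0.001]
wrist_force: [0.5, 0.0, 5.6]
finger_gap: 0.333
```

Emit:
{"fn": "send_rows", "kwargs": {"rows": [[[-1,0,0,-0.02,0],[-1,0,0,-0.05,0],[-1,0,0,-0.09,0],[-1,0,0,-0.14,0],[-1,0,0,-0.19,0],[-1,0,0,-0.24,0],[-1,0,0,-0.28,0],[-1,0,0,-0.3,0],[-1,0,0,-0.3,0],[-1,0,0,-0.3,0]]]}}

```text
time: 15.55
position: [0.6199, -0.2886, 0.3881]
eef_rot: [0.909, 0.416, 0.001, -0.001]
wrist_force: [-0.7, -0.2, -0.6]
finger_gap: 0.33
```

```bash
python3 - <<'E'
from h import *
shift(.5965,.172,.388,65.6)
E
```

```text
shift [ 0.666  -0.6381  0.0023] turn -0.1829 yawnow 49.14 tilt [0.0008 0.0023] t 15.55 gap 0.33 F [-0.7 -0.2 -0.6] pos [ 0.6199 -0.2886  0.3881]
```

Emit:
{"fn": "send_rows", "kwargs": {"rows": [[[-1,0.02,-0.019,0,-0.005],[-1,0.055,-0.053,0,-0.015],[-1,0.1,-0.096,0,-0.03],[-1,0.15,-0.144,0,-0.045],[-1,0.2,-0.192,0,-0.06],[-1,0.25,-0.24,0,-0.075],[-1,0.3,-0.287,0,-0.09],[-1,0.35,-0.335,0,-0.105],[-1,0.4,-0.383,0,-0.12],[-1,0.45,-0.431,0,-0.135],[-1,0.5,-0.479,0,-0.15],[-1,0.55,-0.527,0,-0.165],[-1,0.6,-0.575,0,-0.183],[-1,0.64,-0.613,0,-0.183],[-1,0.66,-0.632,0,-0.183],[-1,0.666,-0.638,0.002,-0.183],[-1,0.666,-0.638,0.002,-0.183],[-1,0.666,-0.638,0.002,-0.183]]]}}

```text
time: 17.35
position: [0.5968, 0.1699, 0.3877]
eef_rot: [0.841, 0.541, 0.0, -0.0]
wrist_force: [0.7, -0.7, -0.4]
finger_gap: 0.333
```

```bash
python3 - <<'E'
from h import *
shift(.5965,.172,.2515,65.6)
b=imaging.read_camera("scene")[130:330,310:510]
cv2.imwrite("pics/g6.png",cv2.resize(b,(500,500),interpolation=cv2.INTER_CUBIC)[...,::-1])
print((pix("scene",[.5965,.172,.15])-[310,130])*2.5)
E
```

```text
shift [ 0.0033 -0.0022  0.2725] turn -0.0014 yawnow 65.47 tilt [0.0003 0.0008] t 17.35 gap 0.333 F [ 0.7 -0.7 -0.4] pos [0.5968 0.1699 0.3877]
[[191.84529627 173.79695905]]
```

View pics/g6.png

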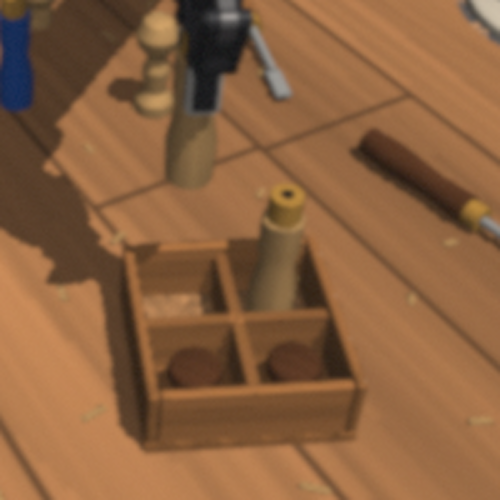

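The second handle is held upright, foot at (192,178), as predicted. Handle 1 still stands in its cell, ferrule at (288,195). Lowering.

Emit:
{"fn": "send_rows", "kwargs": {"rows": [[[-1,0.0015,-0.001,0.02,0],[-1,0.003,-0.002,0.05,0],[-1,0.0033,-0.002,0.09,0],[-1,0.0033,-0.002,0.13,0],[-1,0.0033,-0.002,0.17,0],[-1,0.0033,-0.002,0.2,0],[-1,0.0033,-0.002,0.225,0],[-1,0.0033,-0.002,0.245,0],[-1,0.0033,-0.002,0.258,0],[-1,0.0033,-0.002,0.266,0],[-1,0.0033,-0.002,0.27,0],[-1,0.0033,-0.002,0.273,0],[-1,0.0033,-0.002,0.273,0],[-1,0.0033,-0.002,0.273,0]]]}}

```text
time: 18.8
position: [0.5969, 0.1719, 0.2519]
eef_rot: [0.841, 0.541, 0.001, -0.0]
wrist_force: [0.6, -0.0, -1.2]
finger_gap: 0.329
```

Emit:
{"fn": "send_rows", "kwargs": {"rows": [[[-1,0,0,0.002,0],[-1,0,0,0.004,0],[-1,0,0,0.006,0],[-1,0,0,0.006,0],[-1,0,0,0.006,0]]]}}

```text
time: 19.3
position: [0.5972, 0.172, 0.2496]
eef_rot: [0.841, 0.541, 0.001, -0.0]
wrist_force: [-0.5, -1.0, 5.5]
finger_gap: 0.329
```

```bash
python3 - <<'E'
from h import *
shift(.5965,.172,.249,65.6)
b=imaging.read_camera("scene")[130:330,310:510]
cv2.imwrite("pics/g7.png",cv2.resize(b,(500,500),interpolation=cv2.INTER_CUBIC)[...,::-1])
E
```

```text
shift [-0.0005 -0.0013  0.0013] turn -0.0017 yawnow 65.44 tilt [0.0022 0.0014] t 19.3 gap 0.329 F [-0.5 -1.   5.5] pos [0.5972 0.172  0.2496]
```

View pics/g7.png

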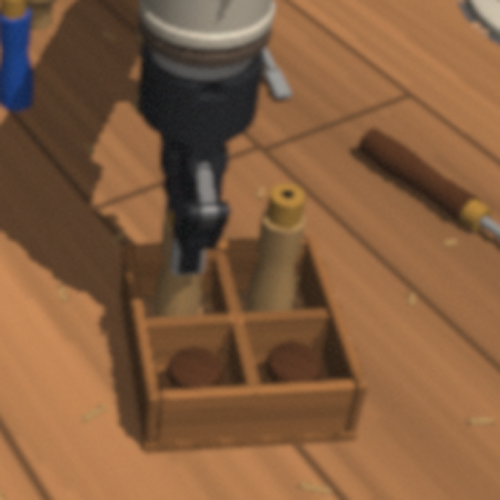

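Handle 2 is seated in its cell at about (180,290), with 5.5 N contact, clear of the walls. Handle 1 is undisturbed. Releasing.

Emit:
{"fn": "send_rows", "kwargs": {"rows": [[[-0.1,0,0,0,0],[0.1,0,0,0,0],[0.3,0,0,0,0],[0.3,0,0,0,0],[0.3,0,0,0,0],[0.3,0,0,-0.02,0],[0.3,0,0,-0.06,0],[0.3,0,0,-0.12,0],[0.3,0,0,-0.19,0],[0.3,0,0,-0.25,0],[0.3,0,0,-0.3,0],[0.3,-0.03,0,-0.3,0],[0.3,-0.09,0,-0.3,0],[0.3,-0.16,0,-0.3,0],[0.3,-0.23,0,-0.3,0],[0.3,-0.28,0,-0.3,0],[0.3,-0.3,0,-0.3,0],[0.3,-0.3,0,-0.3,0]]]}}

```text
time: 21.15
position: [0.534, 0.0338, 0.3994]
eef_rot: [0.842, 0.539, 0.001, 0.0]
wrist_force: [-0.6, 0.1, 0.4]
finger_gap: 0.65
```

```bash
python3 - <<'E'
from h import *
b=imaging.read_camera("scene")[130:330,310:510]
a=imaging.read_camera("top")[160:300,170:310]
cv2.imwrite("pics/g8.png",np.hstack([cv2.resize(x,(400,400),interpolation=cv2.INTER_CUBIC) for x in(a,b)])[...,::-1])
print((pix("top",[[.534,.201,.129],[.5965,.172,.129]])-[170,160])*400/140)
E
```

```text
[[105.14163756 215.05653899]
 [152.45699488 124.88551491]]
```

View pics/g8.png

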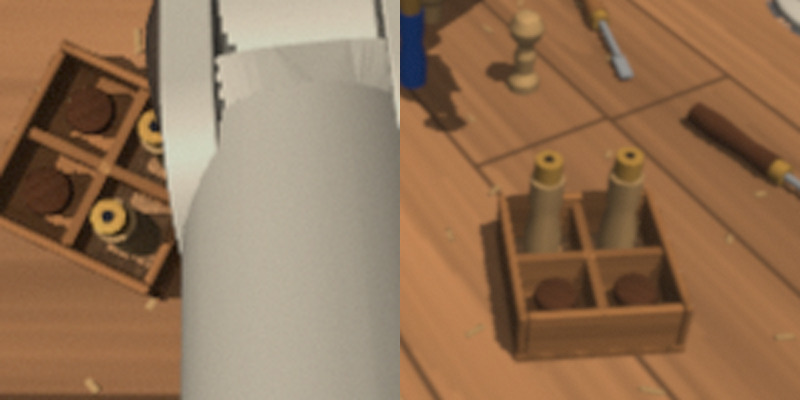

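Both handles stand upright, ferrule up, one per cork cell. In the top half the ferrules are at (108,218) and about (152,128), predicted (105,215) and (152,125). The arm is clear, so I'm handing in.

```bash
python3 -c "
from rig import robot
print(robot.sign_off())"
```

```text
the job is handed in; nothing more can be done
None
```

Both pale ferruled handles now stand upright, ferrule up, on the cork of the two empty cells, one per cell. I picked each by its grip zone and lowered it until it touched the cork (5.5–7 N). I then opened the jaws partway, backed off upwards and handed in at about 21 s, well under the 64 s limit. I left the blue look-alikes, the finial and the mushroom grip untouched.

**Last checks:** The final pictures show both handles upright and clear of the dividers, with the ferrule tops within about 1–2 px of where I predicted. The arm was away from them. In the top view it partly hid the second handle, but the scene view showed it fully.

**Disagreements:** In the pictures the box measured 137–140 mm across instead of 144 mm. My fitted outline was off by a few millimetres in places, against a margin of ±14 mm. I also measured the blue pieces at 79–86 mm from the first handle, less than the stated 90 mm, so I turned the jaws to miss them.

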